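# Shaving mirror into the soap holder, turned and tipped for use

## Task

Carry the chrome shaving stand by its top grip and gently lower it into the square steel soap holder, so that its base sits flat on the holder's floor between the rims, and let go. Then take the finger bar on top of the mirror and turn and tip the mirror so that it faces straight out over the holder's low-lipped side and leans back 20 degrees from upright. Let go, and leave the other things where they are.

Things in the scene. Friction and masses are not known exactly. Their poses are not given: they have to be found in the camera images.
- shaving_stand: Loose chrome stand, about 0.74 kg, 210 mm tall. Origin: centre of the underside of its square base, 100 x 100 x 14 mm; x = base's front, z up. A 16 mm post rises from the base's centre to a flat carry grip. A neck, 105 mm up, swivels on the post and bears a round mirror, 110 mm diameter, 10 mm thick, centred 90 mm from the post axis, glass facing away from the post.
- carry_grip (a point): Point to grip the stand for carrying: in the upright flat grip on top of the post, 36 mm along the base's x, 16 mm along the base's y, from 160 to 210 mm above the base's underside. This point is on the post axis, 190 mm up. Axes as the base's.
- swivel (a joint): Swivel of the neck about the post axis, rad: 0 = mirror straight out along the base's +x; positive = anticlockwise seen from above; stops at -1.7 and 1.7. Stiff by friction (0.07 N m), no spring: stays where left. At the start 0.5 to 1.0.
- tilt (a joint): Tilt of the mirror, about a level axis through its centre, across the neck, rad: 0 = upright; positive = leans back (its top towards the post, the glass looking slightly up); stops at -0.5 and 0.5. Stiff by friction (0.06 N m): stays where left. At the start tipped forward, -0.30 to -0.08.
- neck (a point): Outer end of the neck, on the neck's axis 76 mm from the post axis, 105 mm above the base's underside; its x axis points level from the post to the mirror, the way the mirror faces.
- finger_bar (a point): Point to grip for adjusting: on the round finger bar (12 mm diameter, chrome) that stands up from the mirror's rim in the mirror's plane. The bar runs from 55 to 103 mm from the mirror's centre; this point is 88 mm from the centre. z axis along the bar, away from the centre; x axis out of the glass. A pinched bar resists pivoting in the pads, so the tilt may lag by 0.03 to 0.06 rad.
- soap_holder: Square steel soap holder, fixed to the slate, 130 x 130 mm outside without its tongue, 122 x 122 mm inside; sheet 4 mm thick. Origin: centre of its underside, on the slate; z up. Three sides are 22 mm tall; the fourth, its +x side, is a low lip 9 mm tall, from whose middle a flat drain tongue 70 mm wide reaches 24 mm outward.
- holder_floor (a point): Centre of the holder's inner floor, 4 mm above the slate; axes as the holder's.
- bath_stopper: Bystander, to be left: orange silicone bath stopper, 60 mm diameter, 30 mm tall; origin under its centre.
- balm_jar: Bystander, to be left: closed glass jar of lip balm, 52 mm diameter, 42 mm tall; origin under its centre.
- nail_brush: Bystander, to be left: wooden nail brush, 85 x 36 x 30 mm; origin under its centre.
- thermometer: Bystander, to be left: standing wooden sauna thermometer frame, 110 mm wide, 212 mm tall; origin under its centre.
- soap_pump: Bystander, to be left: amber bottle, 64 mm diameter, 150 mm tall; origin under its centre.
- tumbler: Bystander, to be left: white ceramic tumbler, 72 mm diameter, 95 mm tall; origin under its centre.
- soap_bar: Bystander, to be left: pale bar of soap, 85 x 55 x 26 mm; origin under its centre.
- shaving_brush: Bystander, to be left: shaving brush standing on its handle, 42 mm diameter, 103 mm tall; origin under its centre.
Things that resemble listed ones, but are neither listed nor needed, are in the scene too. What is shaped like the shaving_stand but blue or green is not meant.

How it is judged:
On the way, in this order (a step that is already met when the one before it is completed fails the run):
1. the stand rests flat in the soap holder, let go (x of shaving_stand in the frame of holder_floor between -0.016 and 0.016 m and y of shaving_stand in the frame of holder_floor between -0.016 and 0.016 m and z of shaving_stand in the frame of holder_floor below 0.004 m and angle between shaving_stand's own z axis and vertical below 0.05 rad and contact force between the fingers and shaving_stand below 0.3 N and linear speed of shaving_stand below 0.01 m/s), for 0.2 s.
2. the mirror faces out over the low lip and leans back 20 degrees, the stand still in the holder (x of shaving_stand in the frame of holder_floor between -0.016 and 0.016 m and y of shaving_stand in the frame of holder_floor between -0.016 and 0.016 m and z of shaving_stand in the frame of holder_floor below 0.004 m and angle between shaving_stand's own z axis and vertical below 0.05 rad and angle between the x axis of neck and the x axis of soap_holder, either way round below 0.13 rad and x of neck in the frame of soap_holder above 0.03 m and value of joint tilt between 0.249 and 0.449 rad), for 0.2 s.
At the end, for the whole second after the job is handed in: The base lies flat in the holder (centre within 16 mm each way, under 4 mm above the floor, upright within 0.05 rad); the mirror faces within 0.13 rad of the holder's low-lip (+x) direction and leans back 0.349 rad within 0.10; all at rest and released (all of step 2 and contact force between the fingers and shaving_stand below 0.3 N and linear speed of shaving_stand below 0.01 m/s and velocity of joint swivel between -0.05 and 0.05 rad/s and velocity of joint tilt between -0.05 and 0.05 rad/s); the robot touches nothing.
It fails at once if the stand is tipped by more than 30 degrees (angle between shaving_stand's own z axis and vertical above 0.52 rad).
It fails at once if the stand is dropped or slammed into the holder (over 0.5 m/s close above its floor) (horizontal distance between shaving_stand and soap_holder below 0.07 m and height (world z) of shaving_stand below 0.03 m and linear speed of shaving_stand above 0.5 m/s).
It fails at once if another thing is moved by more than 30 mm (distance of any of bath_stopper, balm_jar, nail_brush, thermometer, soap_pump, tumbler, soap_bar, shaving_brush from where it was at the start of the episode above 0.03 m).
It also fails if it takes over 51 s, if anything falls off the work surface, if the arm or the gripper's body presses on something with over 40 N, if the wrist force passes 120 N, or if a joint passes its speed limit or range.

## Robot

A 6-joint arm with a two-finger parallel gripper is mounted at the origin on the work surface. World frame = base frame: x ahead of the robot, y to its left, z up, the work surface at z = 0. Lengths are in m, angles in rad, forces in N, time in s.
With the tool pointing down it reaches from about 0.375 to 0.9 m from the base axis. Payload 3.1 kg.
Tool frame: the origin (TCP) lies between the finger pads; the fingertips stand 22 mm ahead of it and the grasp point (between the pads) lies 3 mm ahead of it; z points along the fingers, y is the line along which they close (so a half turn about z gives the same grasp; the last joint's range is limited). The gripper opens to 87 mm and grips with 3 to 60 N. Pads are 19 mm wide; open, the fingers measure 117 mm over their backs; the gripper's body (75 mm by 190 mm) begins 51 mm behind the grasp point.
Start: joints at [-1.397, 0.527, 1.433, -0, 1.181, -0.178], TCP at [0.216, -0.586, 0.245] pointing down, gripper open.
Joint ranges: [-3.08, 3.08], [-0.75, 2.2], [0.22, 2.44], [-1.43, 4.57], [0, 2.65], [-2.85, 2.85]. Speed limits (rad/s): [2.79, 2.79, 3.14, 3.14, 3.14, 3.14].

## Interface

Orientations are given as a unit quaternion [x, y, z, w].
In Python, from rig import robot gives the robot as it stands.
- The arm moves only by the tool move_arm, never from a script. Its argument "series" is text: rows parted by semicolons, each of 6 numbers parted by spaces: the shift along the tool's x, y, z in mm, then the turn, a rotation vector about the tool's x, y, z in degrees. In form: dx dy dz ax ay az; .... A call has 1 to 8 rows; each row is the pose to reach, as a shift and turn from the pose commanded when the call began, along the tool's axes at that moment; what a row does not reach only later rows make up. A row lasts 1/12 s, in which the tool goes at most 41.7 mm and 7.16 degrees, less where a joint would pass 70% of its speed; a pose out of reach is approached as far as the arm can. A call with a gripper value outside its range is refused whole. "jaw" is the opening, from 0 (shut) to 1 (fully open), set as the call begins (left out, the last holds). The fingers move at their own pace and stop on an object; "newtons" is the grip in N (left out, the last holds). Time passes only in rows, so rows that repeat a pose let the fingers close. It gives the time, the measured TCP pose, the force, the opening and the grip force at its end, in the units of the state.
- robot.get_obs(): the state, without advancing time (a new reading comes with each control period).
- robot.camera(name): name is "scene" or "top"; returns a dict with "img" (420x560x3 uint8, red, green, blue), "mtx" (3x3 intrinsics, pixels), "distortion" ([k1, k2, p1, p2, k3] as OpenCV has them; the pictures are not rectified), "world_to_cam" (4x4, takes a point from world to camera coordinates). Camera axes: x right, y down, z forward; pixel columns grow to the right and rows downward; lengths in m; the calibration is good to about 2 mm. A picture is of the moment at which its call begins. There is no depth.
- robot.hand_in(): hands the job in; it is judged then, once.
Trained networks look in a picture, given as the dict that the camera call returned (one of the last four; its "shot" number tells which), for a name from the list of things; names that differ only in an ending like _2 or _b are one class to them, and where a whole thing is asked for, a point or a joint stands for the part that bears it (a point fixed in the world has none). Each returns a list of dicts, best first, with "p" (0 to 1); they miss things now and then, are a little off and sometimes report something else, mostly with a low value. They report only what shows in the picture. A call takes as long as a camera call. They do not tell look-alikes from the thing itself.
- robot.search_frame(picture, thing): "xyz" ([x, y, z] in m, in world coordinates, good to about 4 mm: the middle of the surface that is visible of it).
- robot.tip_of(picture, thing): "xyz" ([x, y, z] in m, in world coordinates, good to about 4 mm: a listed point, or the origin of a listed thing).
The state is a dict: "time": time; "q": joint angles; "joint_velocities": joint speeds; "joint_torque": joint torques, N m; "position": TCP position; "tool_rot": TCP orientation; "ft_force": force on the tool from outside, world axes, zero at the start; "moment": the same for the moment, N m; "grip_width": finger opening in m; "grip_force": force on a finger pad.
Only numpy, scipy, OpenCV 4.12 (cv2) and the standard library are available. Lean on these libraries where they do the work, as an engineer would, in place of code of your own. Each camera call takes 0.05 s, during which the arm holds its last target. There are 200 camera calls.

## Working session

There is one attempt and no reset: what is moved stays moved. The work goes in short steps, Python scripts to look and compute and a tool call to move; the robot and the scene stay as the last step left them, time stands still between calls to the robot, and variables do not carry over. Pictures are saved under pics/ and viewed, at most 10 in all, crops included, and the job is handed in when it is done.

Besides the shell and the picture viewer there is one more tool, called after ">>>" by a JSON object that holds its "method" and its "body". move_arm: Moves the arm, as the interface text tells. Its arguments: {"type":"object","properties":{"series":{"type":"string"},"jaw":{"type":"number"},"newtons":{"type":"number"}},"required":["series"]}

```bash
mkdir -p pics; python3 - <<'E'
from rig import robot
import cv2
for n in("scene","top"):
    p=robot.camera(n); cv2.imwrite(f"pics/{n}0.png",p["img"][:,:,::-1])
    for t in("shaving_stand","carry_grip","neck","finger_bar","soap_holder","holder_floor"):
        print(n,t,[(x["xyz"],x["p"]) for x in robot.tip_of(p,t)[:4]])
    print([(x["xyz"],x["p"]) for x in robot.search_frame(p,"soap_holder")[:3]])
print(robot.get_obs())
E
```

```text
scene shaving_stand [([0.2952, 0.1601, 0.0009], 0.76), ([0.535, -0.2155, 0.0018], 0.74), ([0.3342, -0.273, -0.0034], 0.57)]
scene carry_grip [([0.3298, -0.2729, 0.1889], 0.93), ([0.5318, -0.2164, 0.1881], 0.89), ([0.2893, 0.1564, 0.1901], 0.68)]
scene neck [([0.5968, -0.1752, 0.1059], 0.97), ([0.3009, -0.2003, 0.1047], 0.67), ([0.3666, 0.1664, 0.1043], 0.63)]
scene finger_bar [([0.6163, -0.163, 0.1939], 0.86), ([0.2907, -0.1882, 0.1929], 0.7), ([0.5969, -0.179, 0.1054], 0.69), ([0.3792, 0.1677, 0.1932], 0.6)]
scene soap_holder [([0.5361, 0.1884, 0.0017], 0.61)]
scene holder_floor [([0.5292, 0.1849, 0.0086], 0.97)]
[([0.5367, 0.1914, 0.0063], 0.71)]
top shaving_stand [([0.3301, -0.2724, -0.0009], 0.97), ([0.5371, -0.2157, 0.0046], 0.93), ([0.2884, 0.1555, 0.0021], 0.83), ([0.6278, 0.0034, -0.0006], 0.42)]
top carry_grip [([0.2937, 0.1565, 0.19], 0.83), ([0.3351, -0.2737, 0.1909], 0.66), ([0.5374, -0.212, 0.1933], 0.61)]
top neck [([0.5967, -0.1721, 0.1054], 0.82), ([0.3637, 0.1652, 0.104], 0.74), ([0.2979, -0.202, 0.103], 0.61)]
top finger_bar [([0.6141, -0.1614, 0.1929], 0.63), ([0.2
[... 298 characters left out ...]
39650978e+00,  5.27433905e-01,  1.43268985e+00, -6.60966762e-06,
        1.18139150e+00, -1.78484109e-01]), 'joint_velocities': array([-1.39382913e-03, -6.13328661e-05,  1.08538013e-03,  1.03585809e-03,
        4.73071184e-04, -7.08992138e-04]), 'joint_torque': array([-6.24225650e-04, -4.39950049e+01, -1.76981288e+01,  6.33279327e-02,
        5.03694930e-02, -1.49940263e-05]), 'position': array([ 0.21596997, -0.58648573,  0.24459229]), 'tool_rot': array([ 9.84484177e-01,  1.75473372e-01, -3.13867984e-06,  3.86921543e-05]), 'ft_force': array([-0.0349142 , -0.29761919,  1.02846908]), 'moment': array([-0.00476052, -0.07355144,  0.01987382]), 'grip_force': 0.0, 'grip_width': 0.08701325549207273}
```

```bash
ls
```

```text
pics
```

View pics/scene0.png

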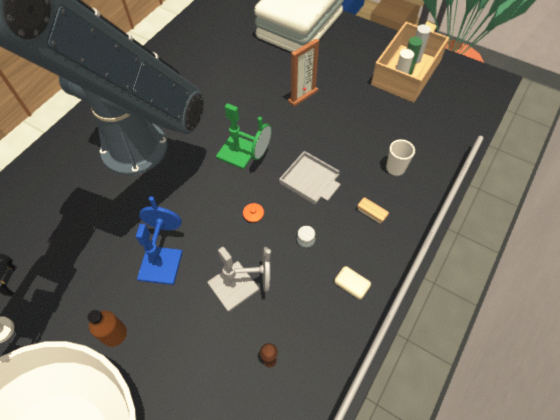

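View pics/top0.png

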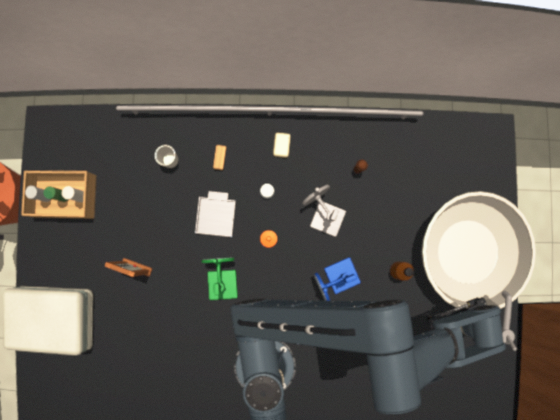

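```bash
cat > h.py <<'E'
from rig import robot
import cv2, numpy as np
def proj(p,P):
    T=p["world_to_cam"]; r,_=cv2.Rodrigues(T[:3,:3])
    return cv2.projectPoints(np.asarray(P,float).reshape(-1,3),r,T[:3,3],p["mtx"],np.asarray(p["distortion"],float))[0].reshape(-1,2)
def ortho(p,cx,cy,z,h=0.1,n=300):
    # image up = +x world, left = +y
    v,u=np.mgrid[0:n,0:n]
    X=cx+h-(v+.5)*2*h/n; Y=cy+h-(u+.5)*2*h/n
    m=proj(p,np.stack([X,Y,0*X+z],-1)).reshape(n,n,2).astype(np.float32)
    return cv2.remap(p["img"],m[...,0],m[...,1],cv2.INTER_CUBIC)
E
python3 - <<'E'
from h import *
rows=[]
for n in("scene","top"):
    p=robot.camera(n)
    rows.append(np.hstack([ortho(p,.535,-.2155,.014),ortho(p,.533,.187,.02)]))
cv2.imwrite("pics/o1.png",np.vstack(rows)[:,:,::-1])
E
```

```text
(no output)
```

View pics/o1.png

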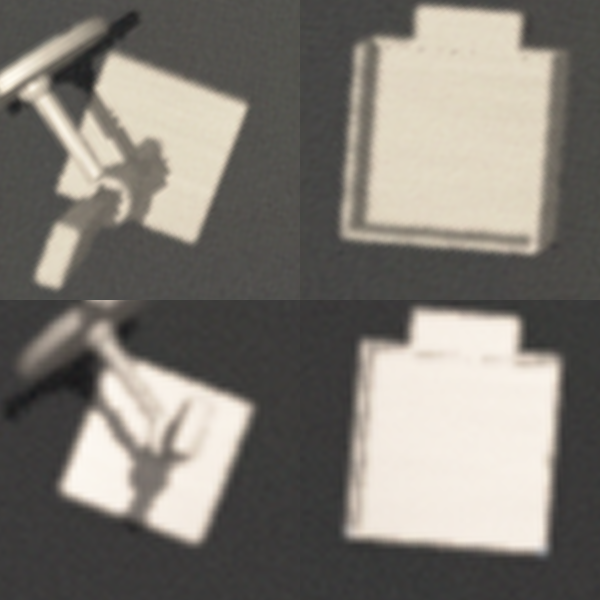

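```bash
cat >> h.py <<'E'
from scipy.spatial.transform import Rotation as R
def delta(pos,yaw,pitch=0):
    """shift mm / rotvec deg in tool axes to reach: tool down, tool x at yaw (deg), then pitched about tool y"""
    o=robot.get_obs(); R0=R.from_quat(o["tool_rot"])
    Rt=R.from_euler("z",yaw,degrees=True)*R.from_euler("x",180,degrees=True)*R.from_euler("y",pitch,degrees=True)
    print("d",np.round(R0.inv().apply(np.array(pos)-o["position"])*1e3,1),np.round((R0.inv()*Rt).as_rotvec(degrees=True),1),"t",o["time"])
E
python3 -c "
from h import *
delta([.536,-.217,.30],-19.5)"
```

```text
d [ 428.  -236.2  -55.4] [ 0.  -0.  39.7] t 0.9
```

>>> {"method": "move_arm", "body": {"series": "20 -11 -15 0 0 2; 55 -30 -25 0 0 5; 90 -50 -40 0 0 8; 126 -70 -55 0 0 12; 162 -90 -55 0 0 15; 198 -110 -55 0 0 18; 234 -130 -55 0 0 22; 270 -149 -55 0 0 25", "jaw": 1}}

```text
time: 1.57
position: [0.4181, -0.3523, 0.3]
tool_rot: [0.999, -0.044, 0.0, 0.0]
ft_force: [1.1, 0.3, 0.8]
grip_width: 0.0872
grip_force: 0.0
```

```bash
python3 -c "
from h import *
delta([.536,-.217,.30],-19.5)"
```

```text
d [ 1.056e+02 -1.451e+02 -1.000e-01] [ 0.  -0.  14.5] t 1.5667
```

>>> {"method": "move_arm", "body": {"series": "21 -29 0 0 0 3; 42 -58 0 0 0 6; 63 -87 0 0 0 9; 84 -115 0 0 0 12; 98 -135 0 0 0 14; 105.5 -145 0 0 0 14.5; 105.5 -145 0 0 0 14.5; 105.5 -145 0 0 0 14.5"}}

```text
time: 2.23
position: [0.5345, -0.2179, 0.2995]
tool_rot: [0.986, -0.166, -0.0, 0.0]
ft_force: [-0.1, -0.6, -0.9]
grip_width: 0.0868
grip_force: 0.0
```

```bash
python3 - <<'E'
from h import *
delta([.536,-.217,.193],-19.5)
for n in("scene","top"):
    p=robot.camera(n)
    cv2.imwrite(f"pics/{n}1.png",p["img"][:,:,::-1])
    for t in("carry_grip","shaving_stand"): print(n,t,[(x["xyz"],x["p"]) for x in robot.tip_of(p,t)[:4]])
    if n=="scene":
        c=p["img"][200:340,180:320]
        cv2.imwrite("pics/c1.png",cv2.resize(c,None,fx=4,fy=4,interpolation=cv2.INTER_CUBIC)[:,:,::-1])
E
```

```text
d [  1.1  -1.4 106.5] [0.  0.  0.3] t 2.2333
scene carry_grip [([0.2877, 0.1578, 0.1893], 0.71), ([0.3295, -0.2719, 0.1887], 0.58)]
scene shaving_stand [([0.3332, -0.2736, -0.0041], 0.98), ([0.5371, -0.2145, 0.0035], 0.82), ([0.2956, 0.1572, -0.0003], 0.7), ([0.6149, -0.1626, 0.1949], 0.5)]
top carry_grip [([0.5384, -0.2132, 0.1952], 0.81), ([0.3345, -0.2724, 0.193], 0.68), ([0.2931, 0.1567, 0.1911], 0.62)]
top shaving_stand [([0.54, -0.2186, -0.0003], 0.64), ([0.2914, 0.1605, 0.0042], 0.56), ([0.7395, 0.3598, 0.0002], 0.19)]
```

View pics/c1.png

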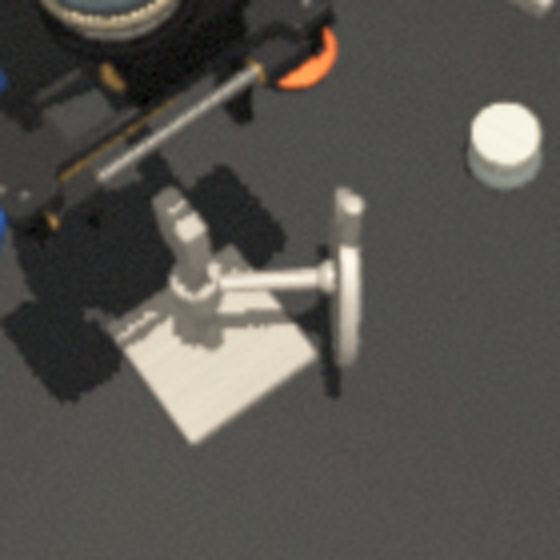

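>>> {"method": "move_arm", "body": {"series": "1 -1 15 0 0 0; 1.7 -2.5 40 0 0 0; 1.7 -2.5 65 0 0 0; 1.7 -2.5 85 0 0 0; 1.7 -2.5 98 0 0 0; 1.7 -2.5 105 0 0 0; 1.7 -2.5 105.5 0 0 0; 1.7 -2.5 105.5 0 0 0"}}

```text
time: 3.2
position: [0.537, -0.2171, 0.1942]
tool_rot: [0.986, -0.168, 0.0, 0.0]
ft_force: [-0.7, -0.6, 0.4]
grip_width: 0.0869
grip_force: 0.0
```

>>> {"method": "move_arm", "body": {"series": "0 0 0 0 0 0; 0 0 0 0 0 0; 0 0 0 0 0 0; 0 0 0 0 0 0; 0 0 0 0 0 0; 0 0 0 0 0 0; 0 0 0 0 0 0; 0 0 0 0 0 0", "jaw": 0, "newtons": 30}}

```text
time: 3.87
position: [0.5369, -0.2165, 0.1941]
tool_rot: [0.986, -0.167, 0.0, 0.0]
ft_force: [-0.5, 0.0, 0.0]
grip_width: 0.0413
grip_force: 0.0
```

>>> {"method": "move_arm", "body": {"series": "0 0 0 0 0 0; 0 0 0 0 0 0; 0 0 0 0 0 0; 0 0 0 0 0 0; 0 0 0 0 0 0; 0 0 0 0 0 0; 0 0 0 0 0 0; 0 0 0 0 0 0"}}

```text
time: 4.53
position: [0.5369, -0.2167, 0.1939]
tool_rot: [0.986, -0.168, -0.0, 0.0]
ft_force: [-0.6, -1.3, -1.6]
grip_width: 0.0155
grip_force: 29.9
```

>>> {"method": "move_arm", "body": {"series": "0 0 -5 0 0 0; 0 0 -15 0 0 0; 0 0 -30 0 0 0; 0 0 -45 0 0 0; 0 0 -60 0 0 0; 0 0 -72 0 0 0; 0 0 -79 0 0 0; 0 0 -80 0 0 0", "newtons": 40}}

```text
time: 5.2
position: [0.5373, -0.2165, 0.2756]
tool_rot: [0.986, -0.167, 0.001, 0.0]
ft_force: [1.5, 0.3, -6.8]
grip_width: 0.0156
grip_force: 39.9
```

```bash
python3 -c "
from h import *
delta([.5345,.1858,.274],-4.3)"
```

```text
d [-135.4 -378.9    1.2] [  0.   -0.1 -15. ] t 5.2
```

>>> {"method": "move_arm", "body": {"series": "-2 -5 0 0 0 0; -6 -17 0 0 0 -1; -12 -34 0 0 0 -2; -20 -56 0 0 0 -3; -29 -81 0 0 0 -4; -38 -107 0 0 0 -5; -47 -133 0 0 0 -6; -57 -159 0 0 0 -7"}}

```text
time: 5.87
position: [0.5343, -0.0449, 0.2728]
tool_rot: [0.994, -0.106, -0.002, -0.001]
ft_force: [-0.4, 0.0, -6.4]
grip_width: 0.0156
grip_force: 39.9
```

```bash
python3 -c "
from h import *
delta([.5345,.1858,.274],-4.3)"
```

```text
d [ -48.5 -225.6   -0.7] [-0.1  0.2 -7.9] t 5.8667
```

>>> {"method": "move_arm", "body": {"series": "-6 -27 0 0 0 -1; -12 -56 0 0 0 -2; -18 -85 0 0 0 -3; -24 -114 0 0 0 -4; -30 -143 0 0 0 -5; -36 -170 0 0 0 -6; -41 -192 0 0 0 -7; -44 -207 0 0 0 -7.5"}}

```text
time: 6.53
position: [0.5342, 0.1677, 0.2727]
tool_rot: [0.999, -0.04, -0.002, -0.001]
ft_force: [-0.2, -0.6, -7.5]
grip_width: 0.0159
grip_force: 39.9
```

>>> {"method": "move_arm", "body": {"series": "-1 -6 0 0 0 0; -2 -8 0 0 0 0; -2 -8 0 0 0 0; -2 -8 0 0 0 0; -2 -8 0 0 0 0; -2 -8 0 0 0 0"}}

```text
time: 7.03
position: [0.5354, 0.1711, 0.274]
tool_rot: [0.999, -0.043, -0.0, 0.0]
ft_force: [0.1, -0.2, -6.7]
grip_width: 0.0155
grip_force: 39.9
```

```bash
python3 - <<'E'
from h import *
delta([.5345,.1858,.274],-4.3)
rows=[]
o=robot.get_obs()["position"]
for n in("scene","top"):
    p=robot.camera(n)
    print(n,[(x["xyz"],x["p"]) for x in robot.tip_of(p,"shaving_stand")[:4]])
    rows.append(np.hstack([ortho(p,o[0],o[1],.093),ortho(p,.5345,.1858,.02)]))
cv2.imwrite("pics/o2.png",np.vstack(rows)[:,:,::-1])
E
```

```text
d [ -2.2 -14.6  -0. ] [ 0.   0.  -0.6] t 7.0333
scene [([0.2933, 0.16, 0.0003], 0.97), ([0.5344, 0.1724, 0.08], 0.68), ([0.331, -0.2711, -0.0018], 0.58)]
top [([0.2885, 0.1578, 0.0028], 0.72), ([0.3305, -0.269, -0.003], 0.57), ([0.5382, 0.1741, 0.0776], 0.55), ([0.5348, 0.1858, 0.0026], 0.4)]
```

View pics/o2.png

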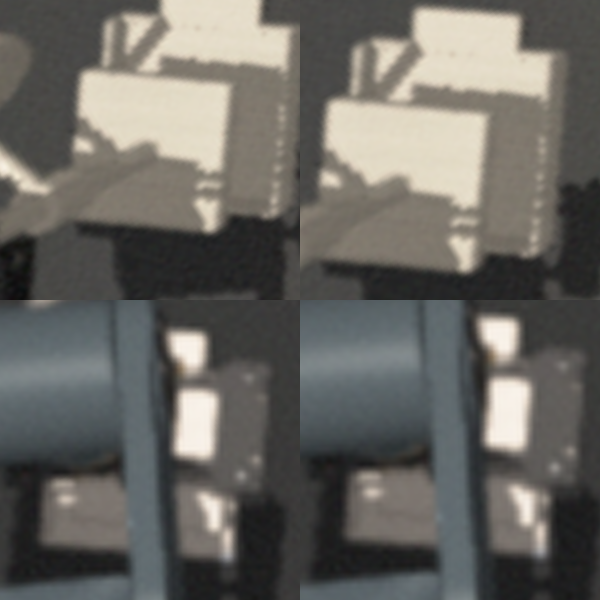

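>>> {"method": "move_arm", "body": {"series": "-1 -6 0 0 0 -0.7; -2 -12 0 0 0 -1.5; -2 -15 8 0 0 -1.5; -2 -15 20 0 0 -1.5; -2 -15 32 0 0 -1.5; -2 -15 41 0 0 -1.5; -2 -15 46 0 0 -1.5; -2 -15 48 0 0 -1.5"}}

```text
time: 7.9
position: [0.5339, 0.1874, 0.2247]
tool_rot: [1.0, -0.028, -0.001, 0.0]
ft_force: [0.1, 0.3, -7.5]
grip_width: 0.0159
grip_force: 39.9
```

```bash
python3 - <<'E'
from h import *
delta([.5345,.1858,.198],-4.3)
o=robot.get_obs()["position"]
p=robot.camera("scene")
print([(x["xyz"],x["p"]) for x in robot.tip_of(p,"shaving_stand")[:4]])
cv2.imwrite("pics/o3.png",np.hstack([ortho(p,o[0],o[1],.046,n=400),ortho(p,.5345,.1858,.02,n=400)])[:,:,::-1])
E
```

```text
d [ 0.7  1.6 26.7] [0.  0.1 1. ] t 7.9
[([0.2917, 0.158, 0.0016], 0.95), ([0.3332, -0.2726, -0.0035], 0.9), ([0.5322, 0.1873, 0.0343], 0.78)]
```

View pics/o3.png

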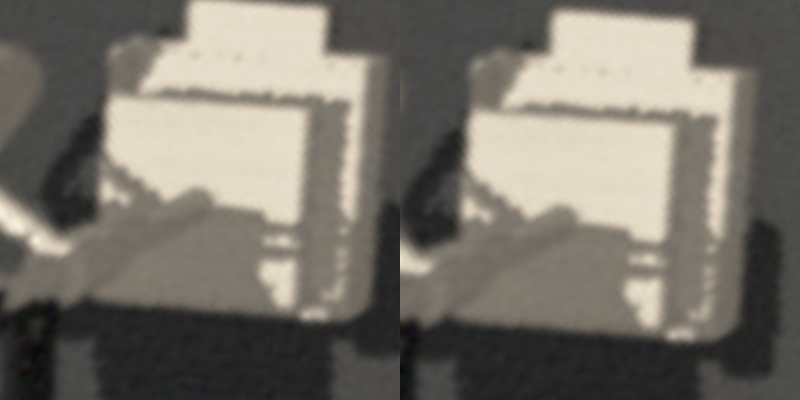

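>>> {"method": "move_arm", "body": {"series": "0 1 4 0 0 0.3; 1 1.5 10 0 0 0.5; 1 1.5 15 0 0 0.5; 1 1.5 19 0 0 0.5; 1 1.5 22 0 0 0.5; 1 1.5 24 0 0 0.5; 1 1.5 25 0 0 0.5; 1 1.5 26 0 0 0.5"}}

```text
time: 8.67
position: [0.5356, 0.1857, 0.2]
tool_rot: [0.999, -0.033, 0.0, -0.0]
ft_force: [0.1, -1.3, -6.9]
grip_width: 0.0158
grip_force: 39.9
```

>>> {"method": "move_arm", "body": {"series": "0 0 0.5 0 0 0; 0 0 1 0 0 0; 0 0 1 0 0 0; 0 0 1 0 0 0"}}

```text
time: 9.0
position: [0.5356, 0.1857, 0.1992]
tool_rot: [0.999, -0.033, 0.0, -0.0]
ft_force: [-0.2, 1.1, -6.8]
grip_width: 0.0159
grip_force: 39.9
```

>>> {"method": "move_arm", "body": {"series": "0 0 0.5 0 0 0; 0 0 1 0 0 0; 0 0 1.5 0 0 0; 0 0 2 0 0 0; 0 0 2 0 0 0; 0 0 2 0 0 0"}}

```text
time: 9.5
position: [0.5357, 0.1856, 0.1979]
tool_rot: [0.999, -0.033, 0.0, 0.0]
ft_force: [-2.3, -1.6, 1.7]
grip_width: 0.0157
grip_force: 39.9
```

>>> {"method": "move_arm", "body": {"series": "0 0 0 0 0 0; 0 0 0 0 0 0; 0 0 0 0 0 0; 0 0 0 0 0 0; 0 0 0 0 0 0; 0 0 0 0 0 0; 0 0 0 0 0 0; 0 0 0 0 0 0", "jaw": 0.7}}

```text
time: 10.17
position: [0.5356, 0.1857, 0.197]
tool_rot: [0.999, -0.033, 0.0, -0.0]
ft_force: [0.2, 0.3, -0.4]
grip_width: 0.0583
grip_force: 0.0
```

>>> {"method": "move_arm", "body": {"series": "0 0 -10 0 0 0; 0 0 -30 0 0 0; 0 0 -55 0 0 0; 0 0 -80 0 0 0; 0 0 -95 0 0 0; 0 0 -100 0 0 0; 0 0 -100 0 0 0"}}

```text
time: 10.75
position: [0.5364, 0.1858, 0.2991]
tool_rot: [0.999, -0.033, 0.002, -0.0]
ft_force: [-0.5, -0.6, -1.0]
grip_width: 0.061
grip_force: 0.0
```

```bash
python3 - <<'E'
from h import *
print(robot.get_obs()["time"])
for k in range(2):
  for n in("scene","top"):
    p=robot.camera(n)
    for t in("shaving_stand","neck","finger_bar","carry_grip"):
        print(n,t,[(x["xyz"],x["p"]) for x in robot.tip_of(p,t) if x["xyz"][0]>.44])
    if k==0 and n=="scene": cv2.imwrite("pics/c4.png",np.hstack([cv2.resize(p["img"][110:230,240:380],None,fx=4,fy=4,interpolation=cv2.INTER_CUBIC)])[:,:,::-1])
E
```

```text
10.75
scene shaving_stand [([0.5338, 0.1907, 0.0068], 0.58), ([0.5305, 0.1892, -0.0002], 0.48)]
scene neck [([0.5815, 0.2426, 0.1091], 0.7), ([0.7513, 0.1744, 0.0009], 0.69)]
scene finger_bar [([0.5942, 0.2651, 0.1978], 0.64)]
scene carry_grip [([0.5319, 0.1867, 0.1927], 0.64), ([0.5351, 0.1864, 0.0089], 0.35)]
top shaving_stand [([0.5367, 0.1867, 0.0019], 0.49)]
top neck []
top finger_bar [([0.7199, -0.3287, -0.0002], 0.27)]
top carry_grip [([0.5351, 0.1885, 0.1975], 0.68)]
scene shaving_stand [([0.5338, 0.1875, 0.0056], 0.93), ([0.7968, -0.049, -0.0017], 0.69)]
scene neck [([0.5811, 0.2414, 0.11], 0.68)]
scene finger_bar [([0.5944, 0.2609, 0.1985], 0.68)]
scene carry_grip [([0.5314, 0.1865, 0.1897], 0.96)]
top shaving_stand [([0.5356, 0.188, 0.0024], 0.6), ([0.7503, 0.1763, 0.0012], 0.29)]
top neck []
top finger_bar []
top carry_grip [([0.533, 0.189, 0.1966], 0.43)]
```

View pics/c4.png

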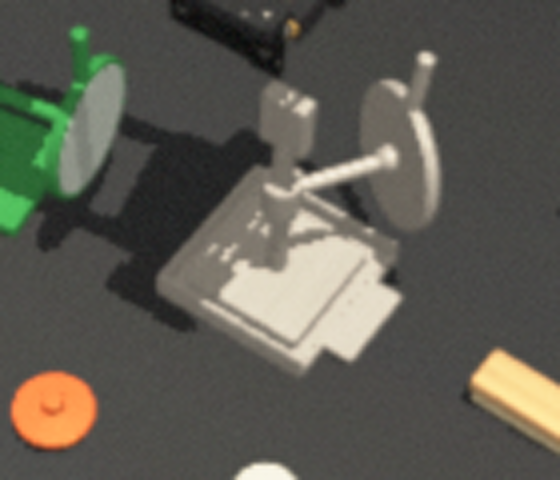

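```bash
python3 -c "
from h import *
delta([.597,.262,.26],50)"
```

```text
d [ 56.3 -80.2  37.1] [ -0.   -0.  -53.8] t 11.75
```

>>> {"method": "move_arm", "body": {"series": "5 -8 0 0 0 -5; 12 -18 0 0 0 -12; 20 -29 5 0 0 -19; 28 -40 10 0 0 -26; 36 -51 17 0 0 -33; 44 -63 24 0 0 -40; 52 -74 31 0 0 -47; 56 -80 37 0 0 -54", "jaw": 0.6, "newtons": 12}}

```text
time: 12.42
position: [0.5976, 0.2629, 0.2595]
tool_rot: [0.904, 0.427, 0.0, -0.0]
ft_force: [0.3, -0.3, 0.2]
grip_width: 0.0524
grip_force: 0.0
```

>>> {"method": "move_arm", "body": {"series": "0 0 0 0 0 0; 0 0 0 0 0 0; 0 0 0 0 0 0"}}

```text
time: 12.67
position: [0.5965, 0.2615, 0.2603]
tool_rot: [0.906, 0.423, -0.0, 0.0]
ft_force: [-0.0, 0.0, -0.1]
grip_width: 0.0521
grip_force: 0.0
```

```bash
python3 -c "
from h import *
p=robot.camera('scene')
print([(x['xyz'],x['p']) for x in robot.tip_of(p,'finger_bar') if x['xyz'][0]>.44])
cv2.imwrite('pics/c5.png',cv2.resize(p['img'][90:230,240:380],None,fx=4,fy=4,interpolation=cv2.INTER_CUBIC)[:,:,::-1])
delta([.597,.262,.1995],50)"
```

```text
[([0.595, 0.2605, 0.1965], 0.8)]
d [ 0.7 -0.1 61.2] [ 0.  -0.   0.1] t 12.7667
```

View pics/c5.png

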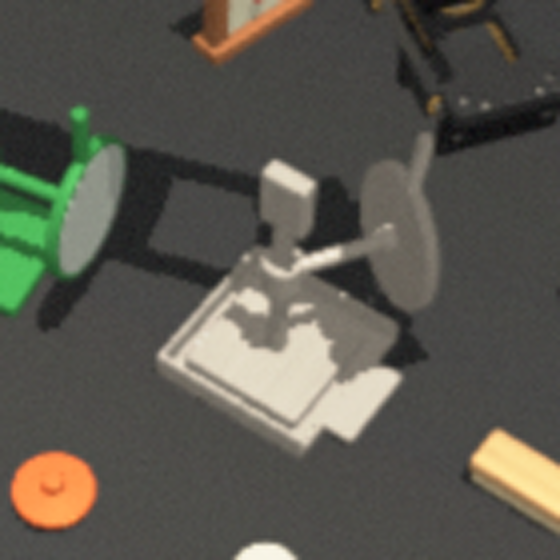

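>>> {"method": "move_arm", "body": {"series": "0 0 8 0 0 0; 0 0 20 0 0 0; 0 0 34 0 0 0; 0 0 46 0 0 0; 0 0 55 0 0 0; 0 0 60 0 0 0; 0 0 61 0 0 0; 0 0 61 0 0 0"}}

```text
time: 13.43
position: [0.5966, 0.2618, 0.1985]
tool_rot: [0.906, 0.424, -0.0, -0.0]
ft_force: [0.3, 0.8, -0.1]
grip_width: 0.0524
grip_force: 0.0
```

>>> {"method": "move_arm", "body": {"series": "0 0 0 0 0 0; 0 0 0 0 0 0; 0 0 0 0 0 0; 0 0 0 0 0 0; 0 0 0 0 0 0; 0 0 0 0 0 0; 0 0 0 0 0 0; 0 0 0 0 0 0", "jaw": 0, "newtons": 12}}

```text
time: 14.1
position: [0.5967, 0.262, 0.1992]
tool_rot: [0.906, 0.424, 0.0, -0.0]
ft_force: [0.2, 1.3, 0.0]
grip_width: 0.0116
grip_force: 12.0
```

>>> {"method": "move_arm", "body": {"series": "0 0 0 0 0 0; 0 0 0 0 0 0; 0 0 0 0 0 0"}}

```text
time: 14.35
position: [0.5967, 0.262, 0.1992]
tool_rot: [0.906, 0.424, 0.0, -0.0]
ft_force: [0.6, 1.8, 0.9]
grip_width: 0.0114
grip_force: 12.0
```

```bash
python3 - <<'E'
from h import *
o=robot.get_obs(); print(o["position"],o["grip_width"],o["time"])
R0=R.from_quat(o["tool_rot"]); P=np.array([.535,.1865]); v=o["position"][:2]-P
x0=R0.apply([1,0,0]);y0=np.degrees(np.arctan2(x0[1],x0[0]))
r=np.hypot(*v); a0=np.degrees(np.arctan2(v[1],v[0])); print(r,a0,y0)
for a in np.linspace(a0,-4.3,15)[1:]:
    t=np.r_[P+r*np.array([np.cos(np.radians(a)),np.sin(np.radians(a))]),o["position"][2]]
    print(np.round(R0.inv().apply(t-o["position"])*1e3,1),round(a0-a,1))
E
```

```text
[0.59669542 0.26200598 0.19916119] 0.011433843755959794 14.35
0.09750630022735425 50.74797696201817 50.21307634308612
[-0.2  6.7 -0. ] 3.9
[-0.8 13.3 -0. ] 7.9
[-1.9 20.  -0. ] 11.8
[-3.4 26.5 -0. ] 15.7
[-5.4 32.9 -0. ] 19.7
[-7.8 39.1 -0. ] 23.6
[-10.6  45.2  -0. ] 27.5
[-13.9  51.   -0. ] 31.5
[-17.5  56.6  -0. ] 35.4
[-21.5  62.   -0. ] 39.3
[-25.9  67.1  -0. ] 43.3
[-30.6  71.8  -0. ] 47.2
[-35.6  76.2  -0. ] 51.1
[-40.9  80.3  -0. ] 55.0
```

>>> {"method": "move_arm", "body": {"series": "0 3.3 0 0 0 2; -0.3 8.5 0 0 0 5; -0.9 14.5 0 0 0 8.6; -1.9 20 0 0 0 11.8; -3.4 26.5 0 0 0 15.7; -5.4 32.9 0 0 0 19.7; -7.8 39.1 0 0 0 23.6; -10.6 45.2 0 0 0 27.5"}}

```text
time: 15.02
position: [0.6248, 0.2245, 0.1991]
tool_rot: [0.981, 0.195, -0.0, 0.0]
ft_force: [-0.7, -0.2, 0.1]
grip_width: 0.0118
grip_force: 12.0
```

```bash
cat > arc.py <<'E'
from h import *
import sys
a1,r1,z1,pit=map(float,sys.argv[1:5]); n=int(sys.argv[5]); P=np.array([.535,.1865])
o=robot.get_obs(); print(o["position"],o["ft_force"],o["time"])
R0=R.from_quat(o["tool_rot"]); x0=R0.apply([1,0,0]); v=o["position"][:2]-P
r=np.hypot(*v); a0=np.degrees(np.arctan2(v[1],v[0])); print(r,a0,np.degrees(np.arctan2(x0[1],x0[0])))
for s in np.linspace(0,1,n+1)[1:]:
    a=a0+s*(a1-a0); q=r+s*(r1-r); z=o["position"][2]+s*(z1-o["position"][2])
    t=np.r_[P+q*np.array([np.cos(np.radians(a)),np.sin(np.radians(a))]),z]
    Rt=R.from_euler("z",a,degrees=True)*R.from_euler("x",180,degrees=True)*R.from_euler("y",pit*s,degrees=True)
    print(np.round(R0.inv().apply(t-o["position"])*1e3,1),np.round((R0.inv()*Rt).as_rotvec(degrees=True),1))
E
python3 arc.py -4.3 .0975 .1992 0 7
```

```text
[0.62482094 0.22449904 0.19907819] [-0.72625572 -0.22845222  0.07366418] 15.0167
0.09752809371641356 22.930949547222035 22.53459562597859
[-0.2  6.6 -0. ] [0.  0.  3.5]
[-0.8 13.2 -0. ] [0.  0.  7.4]
[-1.9 19.7 -0.1] [ 0.   0.  11.3]
[-3.4 26.2 -0.1] [ 0.   0.  15.2]
[-5.4 32.5 -0.1] [ 0.   0.  19.1]
[-7.7 38.7 -0.1] [ 0.   0.  22.9]
[-10.5  44.7  -0.1] [ 0.   0.  26.8]
```

>>> {"method": "move_arm", "body": {"series": "-0.2 6.6 0 0 0 3.8; -0.8 13.2 0 0 0 7.7; -1.9 19.7 0 0 0 11.6; -3.4 26.2 0 0 0 15.4; -5.4 32.5 0 0 0 19.2; -7.7 38.7 0 0 0 23; -10.5 44.7 0 0 0 26.8; -10.5 44.7 0 0 0 26.8"}}

```text
time: 15.68
position: [0.6325, 0.1782, 0.1991]
tool_rot: [0.999, -0.037, 0.0, 0.0]
ft_force: [-0.2, -0.7, 0.4]
grip_width: 0.0118
grip_force: 12.0
```

>>> {"method": "move_arm", "body": {"series": "0 0 0 0 0 0; 0 0 0 0 0 0"}}

```text
time: 15.85
position: [0.6325, 0.1793, 0.1992]
tool_rot: [0.999, -0.035, 0.0, 0.0]
ft_force: [1.0, -1.1, 1.5]
grip_width: 0.0111
grip_force: 12.0
```

```bash
python3 arc.py -4.3 .0565 .194 15 8; python3 - <<'E'
from h import *
p=robot.camera("scene")
for t in("shaving_stand","neck","finger_bar"): print(t,[(x["xyz"],x["p"]) for x in robot.tip_of(p,t) if x["xyz"][0]>.44])
E
```

```text
[0.6324887  0.17931829 0.19917775] [ 1.01376744 -1.10120161  1.5412104 ] 15.85
0.0977528710976339 -4.213201677511834 -4.000115477485236
[-5.2 -0.   0.6] [0.  1.8 0.2]
[-10.3  -0.    1.3] [0.  3.7 0.2]
[-15.5  -0.    1.9] [0.  5.6 0.2]
[-20.6  -0.    2.6] [0.  7.5 0.3]
[-25.8  -0.    3.2] [0.  9.3 0.3]
[-30.9  -0.    3.9] [-0.  11.2  0.3]
[-36.1  -0.1   4.5] [-0.  13.1  0.3]
[-41.3  -0.1   5.2] [-0.  15.   0.3]
shaving_stand [([0.5319, 0.1891, 0.0093], 0.93), ([0.5305, 0.1834, 0.1897], 0.65)]
neck [([0.6124, 0.1752, 0.1063], 0.54)]
finger_bar [([0.6322, 0.177, 0.1992], 0.6)]
```

>>> {"method": "move_arm", "body": {"series": "-5 0 0 0 1.8 0; -10.3 0 -0.3 0 3.7 0; -15.5 0 -0.2 0 5.6 0; -20.6 0 0.3 0 7.5 0; -25.8 0 1.2 0 9.3 0; -31 0 2.4 0 11.2 0; -36 0 4 0 13.1 0; -40.5 0 5.7 0 15 0"}}

```text
time: 16.72
position: [0.5927, 0.1826, 0.1941]
tool_rot: [0.991, -0.035, 0.133, 0.004]
ft_force: [1.2, -0.6, 1.1]
grip_width: 0.0115
grip_force: 12.0
```

>>> {"method": "move_arm", "body": {"series": "0 0 0 0 0 0; 0 0 0 0 0 0; 0 0 0 0 0 0"}}

```text
time: 16.97
position: [0.5915, 0.1825, 0.1933]
tool_rot: [0.991, -0.035, 0.129, 0.005]
ft_force: [-1.7, -1.1, 1.0]
grip_width: 0.0115
grip_force: 12.0
```

```bash
python3 - <<'E'
from h import *
o=robot.get_obs(); print(o["time"],o["position"])
for n in("scene","top"):
  p=robot.camera(n)
  for t in("shaving_stand","neck","finger_bar","carry_grip"): print(n,t,[(x["xyz"],x["p"]) for x in robot.tip_of(p,t) if x["xyz"][0]>.44])
  if n=="scene": cv2.imwrite('pics/c6.png',cv2.resize(p['img'][90:230,240:380],None,fx=4,fy=4,interpolation=cv2.INTER_CUBIC)[:,:,::-1])
E
```

```text
16.9667 [0.59154073 0.18253808 0.19327572]
scene shaving_stand [([0.5362, 0.187, 0.0037], 0.92)]
scene neck [([0.6129, 0.1807, 0.1086], 0.67)]
scene finger_bar [([0.5919, 0.1833, 0.1929], 0.86)]
scene carry_grip []
top shaving_stand [([0.5341, 0.1889, 0.0041], 0.59)]
top neck [([0.5335, 0.1873, 0.0001], 0.71), ([0.6099, 0.1802, 0.1085], 0.65), ([0.5906, 0.1826, 0.188], 0.42)]
top finger_bar [([0.5904, 0.182, 0.1918], 0.61), ([0.5346, 0.1853, 0.0056], 0.53)]
top carry_grip [([0.5374, 0.1869, 0.1945], 0.78), ([0.6279, 0.0052, 0.0021], 0.75), ([0.5912, 0.1846, 0.191], 0.71)]
```

View pics/c6.png

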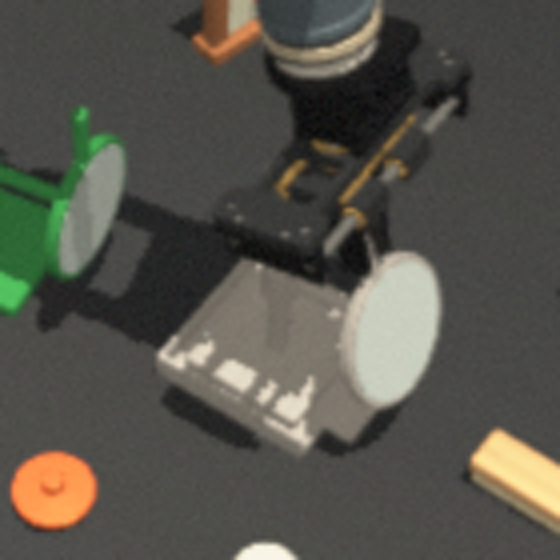

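>>> {"method": "move_arm", "body": {"series": "0 0 0 0 0 0; 0 0 0 0 0 0; 0 0 0 0 0 0; 0 0 0 0 0 0; 0 0 0 0 0 0; 0 0 0 0 0 0", "jaw": 0.6}}

```text
time: 17.97
position: [0.592, 0.1823, 0.1934]
tool_rot: [0.991, -0.035, 0.131, 0.005]
ft_force: [-0.3, -0.8, 0.2]
grip_width: 0.0439
grip_force: 0.0
```

>>> {"method": "move_arm", "body": {"series": "0 0 -6 0 0 0; 0 0 -18 0 0 0; 0 0 -35 0 0 0; 0 0 -55 0 0 0; 0 0 -80 0 0 0; 0 0 -110 0 0 0; 0 0 -130 0 0 0; 0 0 -130 0 0 0"}}

```text
time: 18.63
position: [0.5598, 0.1855, 0.3255]
tool_rot: [0.99, -0.035, 0.136, 0.003]
ft_force: [1.2, 0.0, 0.4]
grip_width: 0.0523
grip_force: 0.0
```

>>> {"method": "move_arm", "body": {"series": "-20 10 0 0 0 0; -50 30 0 0 0 0; -80 60 0 0 0 0; -90 90 0 0 0 0; -100 120 0 0 0 0; -100 150 0 0 0 0; -100 160 0 0 0 0; -100 160 0 0 0 0"}}

```text
time: 19.3
position: [0.4502, 0.03, 0.2932]
tool_rot: [0.991, -0.037, 0.131, 0.005]
ft_force: [0.1, 0.7, 0.3]
grip_width: 0.0522
grip_force: 0.0
```

```bash
python3 - <<'E'
from h import *
o=robot.get_obs(); print(o["time"],o["position"])
for k in range(3):
 for n in("scene","top"):
  p=robot.camera(n)
  for t in("shaving_stand","neck","finger_bar","carry_grip"): print(n,t,[(x["xyz"],x["p"]) for x in robot.tip_of(p,t) if x["xyz"][0]>.44 and x["xyz"][1]>.1])
  if n=="scene": c=cv2.resize(p['img'][90:230,240:380],(400,400),interpolation=cv2.INTER_CUBIC)
  else: d=ortho(p,.57,.187,.1,n=400)
cv2.imwrite('pics/c7.png',np.hstack([c,d])[:,:,::-1])
E
```

```text
19.3 [0.4501747  0.03002245 0.29321741]
scene shaving_stand [([0.5336, 0.188, 0.006], 0.76)]
scene neck [([0.6126, 0.1794, 0.1114], 0.97)]
scene finger_bar [([0.5901, 0.1823, 0.191], 0.55)]
scene carry_grip [([0.53, 0.1874, 0.1886], 0.98), ([0.6084, 0.1772, 0.1071], 0.42)]
top shaving_stand [([0.5343, 0.1842, 0.0023], 0.66)]
top neck [([0.6076, 0.1787, 0.1099], 0.81)]
top finger_bar [([0.5892, 0.1837, 0.1915], 0.77), ([0.5387, 0.1881, 0.1963], 0.73)]
top carry_grip [([0.5376, 0.1877, 0.198], 0.87)]
scene shaving_stand [([0.5348, 0.1892, 0.0045], 0.73)]
scene neck [([0.6096, 0.1763, 0.107], 0.71)]
scene finger_bar [([0.588, 0.1849, 0.1933], 0.56)]
scene carry_grip [([0.5323, 0.1876, 0.1918], 0.72)]
top shaving_stand [([0.5354, 0.1851, 0.0032], 0.82), ([0.5894, 0.1852, 0.1905], 0.61)]
top neck [([0.6118, 0.1816, 0.1103], 0.92)]
top finger_bar [([0.5886, 0.1817, 0.1907], 0.6)]
top carry_grip [([0.537, 0.1857, 0.1976], 0.91)]
scene shaving_stand [([0.7495, 0.179, -0.001], 0.69), ([0.5337, 0.1859, 0.0062], 0.68)]
scene neck []
scene finger_bar [([0.5923, 0.1818, 0.1881], 0.93)]
scene carry_grip [([0.5332, 0.186, 0.1892], 0.96)]
top shaving_stand [([0.5348, 0.1896, 0.0053], 0.95), ([0.5947, 0.1811, 0.1927], 0.71)]
top neck [([0.609, 0.1771, 0.1091], 0.83)]
top finger_bar [([0.5883, 0.1824, 0.1925], 0.57)]
top carry_grip [([0.5356, 0.1882, 0.1948], 0.92)]
```

View pics/c7.png

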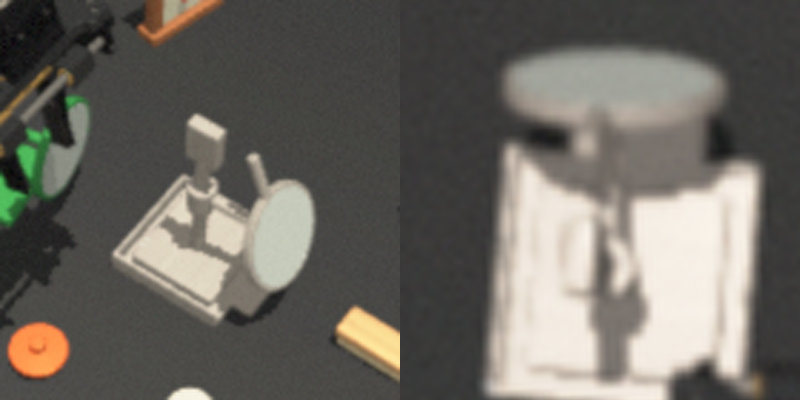

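```bash
python3 - <<'E'
from h import *
from scipy.optimize import least_squares
obs=[]
S=6
for n in("scene","top"):
    p=robot.camera(n); c=proj(p,[.63,.179,.109])[0]; x0,y0=(c-30).astype(int)
    im=cv2.resize(p["img"][y0:y0+60,x0:x0+60],None,fx=S,fy=S,interpolation=cv2.INTER_CUBIC).astype(float)
    m=((im[...,1]-im[...,0]>1.5)&(im.sum(2)>300)).astype(np.uint8)
    m=cv2.morphologyEx(m,cv2.MORPH_OPEN,np.ones((9,9)))
    m=cv2.morphologyEx(m,cv2.MORPH_CLOSE,np.ones((15,15)))
    k=max(cv2.findContours(m,0,1)[0],key=cv2.contourArea)
    e=cv2.fitEllipse(k); print(n,e,cv2.contourArea(k)/(np.pi*e[1][0]*e[1][1]/4))
    pts=(k[:,0]+.5)/S-.5+[x0,y0]; obs.append((p,pts))
t=np.linspace(0,2*np.pi,720)
def pred(v,p):
    x,y,z,r,yaw,ti=v
    u=np.array([-np.sin(yaw),np.cos(yaw),0]); w=np.array([-np.cos(yaw)*np.sin(ti),-np.sin(yaw)*np.sin(ti),np.cos(ti)])
    return proj(p,np.array([x,y,z])+r*(np.outer(np.cos(t),u)+np.outer(np.sin(t),w)))
def res(v):
    o=[]
    for p,pts in obs:
        q=pred(v,p); d=pts[:,None]-q[None]; D=np.hypot(d[...,0],d[...,1]); i=D.argmin(1)
        s=np.sign(np.hypot(*(pts-q.mean(0)).T)-np.hypot(*(q[i]-q.mean(0)).T)); o.append(D.min(1)*s/len(pts)**.5)
    return np.r_[np.concatenate(o),(v[2]-.109-.005*np.sin(v[5]))/.002*.1]
for t0 in(.25,.45):
    s=least_squares(res,[.63,.179,.109,.05,-.075,t0],loss="soft_l1",f_scale=.05,x_scale=[.01,.01,.01,.01,.1,.1],diff_step=1e-3)
    print(np.round(s.x,4),s.cost)
E
```

```text
scene ((186.48052978515625, 178.8842315673828), (108.21376037597656, 207.30804443359375), 15.46306037902832) 0.9977697790047115
top ((185.55213928222656, 186.0717315673828), (34.49407958984375, 146.3473358154297), 90.606201171875) 0.8179517492100866
[ 0.63    0.1798  0.1133  0.0493 -0.0507  0.3129] 0.4716348891775731
[ 0.63    0.1797  0.1134  0.0492 -0.0522  0.3146] 0.471144779546514
```

```bash
python3 - <<'E'
from h import *
from scipy.optimize import least_squares
S=6
t=np.linspace(0,2*np.pi,720)
def ell(q): (c,(a,b),th)=cv2.fitEllipse(q.astype(np.float32)); return np.array([c[0],c[1],a,b,b*np.sin(2*np.radians(th)),b*np.cos(2*np.radians(th))])
for n,ths in(("scene",(1,3,5)),("top",(-1,0,1,2,3))):
  p=robot.camera(n); c=proj(p,[.63,.179,.109])[0]; x0,y0=(c-30).astype(int)
  im=cv2.GaussianBlur(cv2.resize(p["img"][y0:y0+60,x0:x0+60],None,fx=S,fy=S,interpolation=cv2.INTER_CUBIC).astype(np.float32),(0,0),4)
  for th in ths:
    m=((im[...,1]-im[...,0]>th)&(im.sum(2)>300)).astype(np.uint8)
    L=max(cv2.findContours(m,0,1)[0],key=cv2.contourArea); k=cv2.convexHull(L)
    M=cv2.contourArea(L); e=ell((cv2.approxPolyDP(k,0,True)[:,0]+.5)/S-.5+[x0,y0])
    def f(v,yaw):
        x,y,r,ti=v
        u=np.array([-np.sin(yaw),np.cos(yaw),0]); w=np.array([-np.cos(yaw)*np.sin(ti),-np.sin(yaw)*np.sin(ti),np.cos(ti)])
        return ell(proj(p,np.array([x,y,.1107])+r*(np.outer(np.cos(t),u)+np.outer(np.sin(t),w))))-e
    for yaw in(-.04,-.08,-.12):
        s=least_squares(f,[.63,.179,.05,.35],args=(yaw,),x_scale=[.01,.01,.01,.1],diff_step=1e-3)
        print(n,th,yaw,np.round(s.x,3),round(s.cost,3),np.round(e[2:4],1),M/cv2.contourArea(k))
E
```

```text
scene 1 -0.04 [0.63  0.182 0.048 0.367] 1.058 [18.7 34.6] 0.982881756287342
scene 1 -0.08 [0.63  0.182 0.048 0.402] 0.004 [18.7 34.6] 0.982881756287342
scene 1 -0.12 [0.63  0.182 0.047 0.439] 1.188 [18.7 34.6] 0.982881756287342
scene 3 -0.04 [0.629 0.182 0.046 0.359] 0.195 [17.1 33.4] 0.9713343799058085
scene 3 -0.08 [0.629 0.182 0.046 0.395] 0.381 [17.1 33.4] 0.9713343799058085
scene 3 -0.12 [0.629 0.183 0.045 0.432] 2.588 [17.1 33.4] 0.9713343799058085
scene 5 -0.04 [6.310e-01 1.760e-01 2.000e-03 4.447e+00] 0.04 [0.9 1.5] 1.0
scene 5 -0.08 [6.310e-01 1.760e-01 2.000e-03 4.446e+00] 0.042 [0.9 1.5] 1.0
scene 5 -0.12 [6.310e-01 1.760e-01 2.000e-03 4.445e+00] 0.044 [0.9 1.5] 1.0
top -1 -0.04 [0.632 0.178 0.049 0.392] 0.279 [ 7.9 28.9] 0.9787471145427048
top -1 -0.08 [0.632 0.178 0.049 0.409] 0.974 [ 7.9 28.9] 0.9787471145427048
top -1 -0.12 [0.632 0.179 0.049 0.43 ] 6.18 [ 7.9 28.9] 0.9787471145427048
top 0 -0.04 [0.632 0.178 0.048 0.387] 0.285 [ 7.6 28.5] 0.9722885402455662
top 0 -0.08 [0.632 0.179 0.048 0.404] 0.918 [ 7.6 28.5] 0.9722885402455662
top 0 -0.12 [0.632 0.179 0.048 0.425] 5.927 [ 7.6 28.5] 0.9722885402455662
top 1 -0.04 [0.632 0.178 0.047 0.389] 0.072 [ 7.3 27.3] 0.9386140501382138
top 1 -0.08 [0.632 0.178 0.046 0.406] 1.354 [ 7.3 27.3] 0.9386140501382138
top 1 -0.12 [0.632 0.179 0.046 0.427] 6.657 [ 7.3 27.3] 0.9386140501382138
top 2 -0.04 [0.632 0.181 0.041 0.389] 0.15 [ 6.1 23.9] 0.6997845988152935
top 2 -0.08 [0.632 0.181 0.04  0.407] 2.68 [ 6.1 23.9] 0.6997845988152935
top 2 -0.12 [0.632 0.181 0.04  0.43 ] 8.241 [ 6.1 23.9] 0.6997845988152935
top 3 -0.04 [0.634 0.207 0.001 0.632] 0.36 [0.7 0.9] 1.0
top 3 -0.08 [0.634 0.207 0.001 0.627] 0.318 [0.7 0.9] 1.0
top 3 -0.12 [0.634 0.207 0.001 0.621] 0.277 [0.7 0.9] 1.0
```

```bash
python3 -c "
from rig import robot
print(robot.hand_in())"
```

```text
the job is handed in; nothing more can be done
None
```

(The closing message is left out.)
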